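# Clamp a sample-tube rack with a squeeze-release carriage

### The job

Clamp the rack of red-capped sample tubes in its blue holding bed. Pinch the yellow release lever towards the black post and keep it squeezed while you slide the carriage along, so that its sprung red pad pushes the rack right home against the grey end stop and is itself pressed in by 20 to 26 mm of its 30 mm (it must never bottom out or ram the rack); then let go, so that the lever springs back with its pawl locked in a notch and the rack stays clamped. Never drag the carriage with its pawl caught in the teeth, and leave the jar, the carton and the timer alone.

Things in the scene. Friction and masses are not known exactly. Their poses are not given: they have to be found in the camera images.
- bed: Blue bed fixed to the bench, 150 mm (x) by 400 mm (y), 12 mm thick; origin on the bench surface, on the channel's centre line; z up. Guide strips (inner faces at x = -33 and +33 mm, 34 mm high) form a channel along y. The carriage slides to +y. A grey end stop, 64 mm wide, 52 mm high, crosses the channel: its inner face lies anywhere from y = 140 to 170 mm and is not reported
- first_notch (a point): Mouth of the first notch, fixed on the bed, at bed x = 40.5, y = -130, 59 mm above the bench; axes as the bed's. Here the dark toothed bar begins: 68 mm high, on the bed's x = 40 to 58 mm, y = -148 to +22 mm, steel teeth on its inner side, a notch every 8 mm along y, 5.5 mm wide for a pawl 3.5 mm wide
- carriage (a joint): Carriage position along the bed's +y, in m: 0 = latched in the first notch, where it starts and grip is at y = -130 mm of the bed; greatest 0.135. Notches at every multiple of 0.008 m (1 mm play either way). With the pawl free it resists sliding with about 1 N plus 60 N per m/s; with the pawl in a notch it is blocked
- grip (a point): Point on the carriage (at bed x = 0, 112 mm above the bench) in the middle of the squeezed pair of post and lever; axes as the bed's. The fixed black post, 8 mm thick, top 130 mm above the bench, has its outer face at x = -20 mm from here, y = -25 to +15 mm; there a 20 mm rib juts outward, for a finger to push on. Pinch from above, fingers closing along x: 55 mm over both at rest, 40 mm squeezed
- lever_face (a point): Point on the outer face of the yellow lever plate (8 mm thick, top about 130 mm high, same width and rib as the post), opposite the post on the bed's +x side, about 112 mm above the bench. At rest the plate leans outward and this point is about 35 mm in x from grip; fully squeezed it is upright and 20 mm from it. Pivot 26 mm above the bench
- lever (a joint): Release lever angle in rad: 0 = at rest with the pawl fully in a notch; 0.175 = fully squeezed towards the post. The pawl is clear of the teeth above about 0.12; lying on top of a tooth it reads about 0.1. Sprung outwards: 3 N at grip height to start it moving, 5 N fully squeezed
- pad_face (a point): Middle of the front face of the sprung red pad (56 mm wide, 50 mm high) on the carriage; axes as the bed's. In y it is 75 mm ahead of grip when free, 45 mm at the end of its 30 mm travel. Spring: 3 N at first, 0.3 N more per mm, 12 N at the end. When let go it pushes the carriage back until the pawl falls into a notch, up to 8 mm plus what slips before the pawl is out
- rack: White rack with 12 red-capped tubes, 62 mm wide (x), 130 mm long (y), 99 mm high to the caps, about 0.3 kg, loose in the channel of the bed (2 mm play each side); origin at the centre of its underside, y along the bed's. It starts short of the end stop and slides with about 1 to 3 N
- specimen_jar: Bystander: jar with a red cap, 60 mm across, 70 mm high; origin at the centre of its underside
- tube_carton: Bystander: open white carton with yellow labels and red caps in it, 90 x 120 x 72 mm; origin at the centre of its underside
- timer: Bystander: flat grey timer, 60 x 75 x 22 mm; origin at the centre of its underside
Not all that is in view belongs to the job. What is shaped like the rack but purple is not meant.

How it is judged:
By the outcome, as a careful person would: the job done as asked, in the order asked, and still so for the second after the job is handed in, with the robot touching nothing.
It also fails if it takes over 58 s, if anything falls off the work surface, if the arm or the gripper's body presses on something with over 40 N, if the wrist force passes 120 N, or if a joint passes its speed limit or range.

### The arm

A 7-joint arm with a two-finger parallel gripper is mounted at the origin on the work surface. World frame = base frame: x ahead of the robot, y to its left, z up, the work surface at z = 0. Lengths are in m, angles in rad, forces in N, time in s.
With the tool pointing down it reaches from about 0.4 to 0.925 m from the base axis. Payload 4.1 kg.
Tool frame: the origin (TCP) lies at the very end of the fingers, on their centre line; the grasp point (between the pads) lies 19 mm behind it; y points along the fingers, z is the direction in which the jaws open and shut, and the axes are right-handed (so a half turn about y gives the same grasp; the last joint's range is limited). The gripper opens to 85 mm and grips with 20 to 120 N. Pads are 22 mm wide; open, the fingers measure 114 mm over their backs; the gripper's body (76 mm by 85 mm) begins 54 mm behind the grasp point. The pads swing forward as they close: fully open they stand 13 mm farther back than shut.
Start: joints at [-1.286, 0.398, 0.045, 1.537, -0.019, 1.207, -0.051], TCP at [0.243, 0.603, 0.205] pointing down, gripper open.
Joint ranges: [-2.82, 2.82], [-0.49, 2.23], [-1.37, 1.46], [0, 2.46], [-1.36, 4.5], [0.23, 2], [-2.94, 2.94]. Speed limits (rad/s): [2.57, 2.57, 3.14, 3.14, 3.14, 3.14, 3.14].

### API

Orientations are given as a unit quaternion [x, y, z, w].
In Python, from rig import manip, viewer gives the robot as it stands.
- The arm moves only by the tool move_arm, never from a script. Its argument "motion" is text: rows parted by semicolons, each of 7 numbers parted by spaces: the shift along the tool's x, y, z in mm, then the turn, a rotation vector about the tool's x, y, z in degrees, then the opening, from 0 (shut) to 1 (fully open). A call has 1 to 5 rows; each row is the pose to reach, as a shift and turn from the pose measured when the call began, along the tool's axes at that moment; what a row does not reach only later rows make up. A row lasts 1/10 s, in which the tool goes at most 50 mm and 8.59 degrees, less where a joint would pass 70% of its speed; a pose out of reach is approached as far as the arm can. A call with a gripper value outside its range is refused whole. The fingers move at their own pace and stop on an object; "newtons" is the grip in N (left out, the last holds). Time passes only in rows, so rows that repeat a pose let the fingers close. It gives the time, the measured TCP pose, the force and the opening at its end, in the units of the state.
- manip.state(): the state, without advancing time (a new reading comes with each control period).
- viewer.camera(name): name is "side" or "top"; returns the picture (420x560x3 uint8, blue, green, red); there is no depth.
- viewer.camera_params(name): a dict with "fx", "fy", "cx", "cy" (pixels), "pose" (4x4, takes a point from camera to world coordinates). Camera axes: x right, y up, looking along -z (the intrinsics and any distortion apply to the point x, -y, -z); pixel columns grow to the right and rows downward; lengths in m; the calibration is good to about 2 mm. A picture is of the moment at which its call begins. camera_params takes no time and is no camera call.
- manip.job_done(): hands the job in, once; it reports no verdict.
Trained networks look in the newest picture that a camera, given by its name, has taken for a name from the list of things; names that differ only in an ending like _2 or _b are one class to them, and where a whole thing is asked for, a point or a joint stands for the part that bears it (a point fixed in the world has none). Each returns a list of dicts, best first, with "score" (0 to 1); they miss things now and then, are a little off and sometimes report something else, mostly with a low value. They report only what shows in the picture. A call takes as long as a camera call. They do not tell look-alikes from the thing itself.
- viewer.cut_out(camera, name): "mask" (420x560 bool, what is visible of it).
- viewer.pinpoint(camera, name): "position" ([x, y, z] in m, in world coordinates, good to about 4 mm: a listed point, or the origin of a listed thing).
The state is a dict: "t": time; "joint_pos": joint angles; "dq": joint speeds; "effort": joint torques, N m; "tcp_pos": TCP position; "tcp_rot": TCP orientation; "contact_force": force on the tool from outside, world axes, zero at the start; "wrist_torque": the same for the moment, N m; "opening": finger opening in m.
Only numpy, scipy, OpenCV 4.12 (cv2) and the standard library are available. Lean on these libraries where they do the work, as an engineer would, in place of code of your own. Each camera call takes 0.05 s, during which the arm holds its last target. There are 200 camera calls.

## Working session

There is one attempt and no reset: what is moved stays moved. The work goes in short steps, Python scripts to look and compute and a tool call to move; the robot and the scene stay as the last step left them, time stands still between calls to the robot, and variables do not carry over. Pictures are saved under pics/ and viewed, about 8 in all and at most 12, crops included, and the job is handed in when it is done.

Besides the shell and the picture viewer there is one more tool, called after ">>>" as a command line: name --argument value ..., lists and objects as JSON in quotes. move_arm: Moves the arm, as the interface text tells. Its arguments: {"type":"object","properties":{"motion":{"type":"string"},"newtons":{"type":"number"}},"required":["motion"]}

```bash
mkdir -p pics; cat > h.py <<'E'
import numpy as np, cv2
from rig import manip, viewer
from scipy.spatial.transform import Rotation as R
def pts(cam,names):
    for n in names:
        for d in viewer.pinpoint(cam,n)[:3]: print(cam,n,np.round(d['position'],4),round(d['score'],2))
def st():
    s=manip.state(); print(s['t'],np.round(s['tcp_pos'],4),np.round(s['tcp_rot'],4),np.round(s['contact_force'],1),round(s['opening'],4))
    print(np.round(R.from_quat(s['tcp_rot']).as_matrix(),3)); return s
E
python3 - <<'E'
from h import *
st()
for c in ('side','top'):
    im=viewer.camera(c); cv2.imwrite(f'pics/{c}0.png',im)
    pts(c,['bed','first_notch','grip','lever_face','pad_face','rack'])
E
```

```text
0.0 [0.2431 0.6021 0.2042] [ 0.6948 -0.1349  0.1348 -0.6935] [ 0.3 -0.1  0.2] 0.0856
[[ 0.927 -0.001  0.374]
 [-0.374 -0.002  0.927]
 [ 0.    -1.    -0.002]]
side first_notch [ 0.6393 -0.0521  0.0553] 0.91
side grip [ 0.5976 -0.0561  0.1107] 0.55
side lever_face [ 0.6393 -0.0532  0.1076] 0.89
side pad_face [0.5903 0.0164 0.0389] 0.63
side rack [0.5766 0.3906 0.0026] 0.77
side rack [0.5733 0.1186 0.0091] 0.73
top bed [ 0.5813  0.0689 -0.0011] 0.65
top first_notch [ 0.6381 -0.0508  0.0554] 0.86
top grip [ 0.6004 -0.0524  0.1132] 0.86
top lever_face [ 0.6351 -0.0532  0.1085] 0.64
top pad_face [0.5908 0.0158 0.0436] 0.84
top rack [ 0.5738  0.3914 -0.0017] 0.93
top rack [0.571  0.1212 0.0111] 0.91
```

View pics/side0.png

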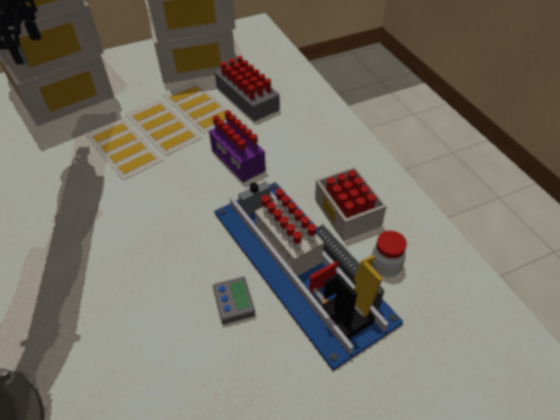

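View pics/top0.png

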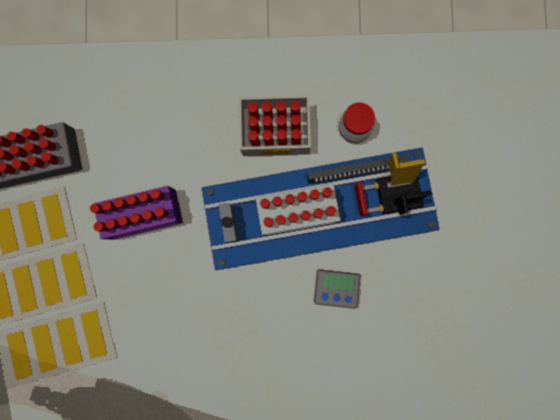

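```bash
cat >> h.py <<'E'
def ray(cam,uv,z):
    p=viewer.camera_params(cam); K=np.array([[p['fx'],0,p['cx']],[0,p['fy'],p['cy']],[0,0,1]])
    dist=np.array(p.get('dist',p.get('distortion',np.zeros(5))),float)
    q=cv2.undistortPoints(np.array(uv,float).reshape(-1,1,2),K,dist).reshape(-1,2)
    d=np.c_[q[:,0],-q[:,1],-np.ones(len(q))]@p['pose'][:3,:3].T; o=p['pose'][:3,3]
    return o+d*((z-o[2])/d[:,2])[:,None]
def proj(cam,P):
    p=viewer.camera_params(cam); c=(np.atleast_2d(P)-p['pose'][:3,3])@p['pose'][:3,:3]
    return np.c_[p['cx']-p['fx']*c[:,0]/c[:,2], p['cy']+p['fy']*c[:,1]/c[:,2]]
E
python3 - <<'E'
from h import *
print(viewer.camera_params('top').keys())
m=[]
for c in ('top','side'):
    viewer.camera(c)
    for d in viewer.cut_out(c,'bed')[:1]:
        mk=d['mask'].astype(np.uint8); h=cv2.convexHull(cv2.findNonZero(mk))
        b=cv2.minAreaRect(ray(c,h.reshape(-1,2),.012)[:,:2].astype(np.float32)); print(c,d['score'],b)
pts('side',['bed','specimen_jar','tube_carton']);pts('top',['specimen_jar','tube_carton'])
a=cv2.imread('pics/side0.png')[180:370,190:430]; b=cv2.imread('pics/top0.png')[90:280,200:450]
cv2.imwrite('pics/crop0.png',np.vstack([cv2.resize(a[:,:], (500,396),interpolation=3)]) if 0 else np.hstack([cv2.resize(a[60:,100:],(400,371),interpolation=3),cv2.resize(b[40:150,100:],(400,293),interpolation=3)[:371] if 0 else cv2.resize(b[30:169,100:],(400,371),interpolation=3)]))
E
```

```text
dict_keys(['fx', 'fy', 'cx', 'cy', 'pose'])
top 0.67 ((0.5785472989082336, 0.07852058112621307), (0.15334296226501465, 0.401822030544281), 9.011756896972656)
side 0.94 ((0.5995312333106995, 0.08390167355537415), (0.19863219559192657, 0.408741295337677), 8.754992485046387)
side bed [ 0.5782  0.0681 -0.0031] 0.82
side specimen_jar [7.237e-01 1.350e-02 2.000e-04] 0.71
side specimen_jar [0.7207 0.1573 0.0013] 0.47
side tube_carton [ 0.7206  0.1593 -0.0024] 0.67
top specimen_jar [0.7239 0.0116 0.0018] 0.96
top tube_carton [0.7254 0.1557 0.002 ] 0.73
```

View pics/crop0.png

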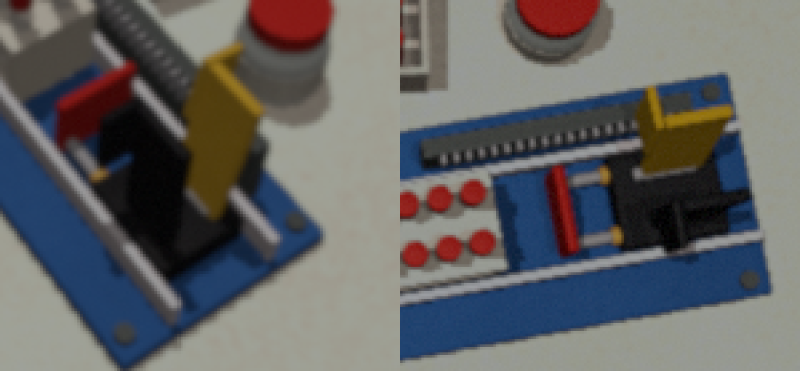

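```bash
cat >> h.py <<'E'
def go(target,yaw=8.9):
    s=st(); M=R.from_quat(s['tcp_rot']); a=np.radians(yaw)
    T=R.from_matrix(np.c_[[np.sin(a),-np.cos(a),0],[0,0,-1],[np.cos(a),np.sin(a),0]])
    print('shift mm',np.round(M.inv().apply(np.array(target)-s['tcp_pos'])*1e3,1),'turn',np.round((M.inv()*T).as_rotvec(degrees=True),1))
E
```

>>> move_arm --motion "36 -3 -30 0 8 0 1; 73 -3 -60 0 16 0 1; 109 -3 -90 0 24 0 1; 145 -3 -120 0 32 0 1; 182 -3 -150 0 40 0 1" --newtons 30

```text
t: 1.65
tcp_pos: [0.3566, 0.3939, 0.2085]
tcp_rot: [-0.605, 0.366, -0.366, 0.605]
contact_force: [0.8, -0.0, 0.6]
opening: 0.0855
```

```bash
python3 -c "
from h import *
go([.603,-.0615,.2])"
```

```text
1.65 [0.3566 0.3939 0.2085] [-0.6049  0.3658 -0.3657  0.6055] [ 0.8 -0.   0.6] 0.0855
[[ 0.465  0.     0.885]
 [-0.885  0.001  0.465]
 [-0.001 -1.     0.001]]
shift mm [517.8   8.2   6.4] turn [-0.  18.8 -0. ]
```

>>> move_arm --motion "48 2 1 0 4 0 1; 96 3 1 0 8 0 1; 144 4 2 0 12 0 1; 192 5 3 0 16 0 1; 240 6 3 0 18.8 0 1"

```text
t: 2.15
tcp_pos: [0.4717, 0.1811, 0.2027]
tcp_rot: [-0.536, 0.46, -0.46, 0.538]
contact_force: [0.5, 0.1, -0.3]
opening: 0.0857
```

```bash
python3 -c "
from h import *
go([.603,-.0615,.2])"
```

```text
2.15 [0.4717 0.1811 0.2027] [-0.5361  0.4603 -0.4602  0.5376] [ 0.5  0.1 -0.3] 0.0857
[[ 0.153  0.001  0.988]
 [-0.988  0.002  0.153]
 [-0.001 -1.     0.001]]
shift mm [259.9   2.5  92.7] turn [-0.1 -0.1 -0.1]
```

>>> move_arm --motion "45 0 17 0 0 0 1; 90 0 34 0 0 0 1; 135 0 51 0 0 0 1; 180 0 68 0 0 0 1; 225 0 85 0 0 0 1"

```text
t: 2.65
tcp_pos: [0.5909, -0.0297, 0.2028]
tcp_rot: [-0.536, 0.46, -0.46, 0.538]
contact_force: [0.8, 0.5, -0.2]
opening: 0.0855
```

>>> move_arm --motion "25 0 6 0 0 0 1; 38 0 8 0 0 0 1; 38 0 8 0 0 0 1"

```text
t: 2.95
tcp_pos: [0.6045, -0.0679, 0.2027]
tcp_rot: [-0.535, 0.461, -0.461, 0.537]
contact_force: [-0.1, 0.2, 0.5]
opening: 0.0855
```

```bash
python3 - <<'E'
from h import *
go([.603,-.0615,.2])
s=manip.state()
ims=[]
for c in ('side','top'):
    im=viewer.camera(c); pts(c,['bed','first_notch','grip','lever_face','pad_face'])
    u,v=proj(c,[.60,-.057,.11])[0].astype(int); 
    v0=min(max(v-90,0),240);u0=min(max(u-100,0),360)
    for dz in (0,.1): print(c,'tcp px',proj(c,s['tcp_pos']+[0,0,dz]))
    print(u0,v0); ims.append(cv2.resize(im[v0:v0+180,u0:u0+130],(400,554),interpolation=3))
cv2.imwrite('pics/a1.png',np.hstack(ims))
E
```

```text
2.95 [ 0.6045 -0.0679  0.2027] [-0.5354  0.4608 -0.4611  0.537 ] [-0.1  0.2  0.5] 0.0855
[[ 0.15   0.002  0.989]
 [-0.989  0.001  0.15 ]
 [-0.001 -1.     0.002]]
shift mm [-6.5  2.7 -0.5] turn [-0.1 -0.3 -0.1]
side bed [0.5823 0.068  0.0022] 0.9
side first_notch [ 0.6411 -0.0501  0.0587] 0.66
side grip [ 0.5981 -0.054   0.1107] 0.82
side lever_face [0.4375 0.0535 0.0009] 0.39
side pad_face [0.5927 0.011  0.0365] 0.84
side pad_face [ 0.641  -0.0505  0.0557] 0.47
side tcp px [[364.68750442 252.60652041]]
side tcp px [[374.03293083 204.18066852]]
251 194
top bed [ 0.5818  0.0709 -0.0048] 0.77
top first_notch [ 0.6401 -0.0506  0.0571] 0.64
top grip [ 0.6012 -0.0539  0.1132] 0.89
top grip [ 0.6316 -0.0536  0.1091] 0.35
top lever_face [ 0.6345 -0.0539  0.112 ] 0.78
top lever_face [ 0.599  -0.0549  0.1148] 0.2
top pad_face [0.5883 0.0183 0.0479] 0.77
top pad_face [ 0.6311 -0.0527  0.11  ] 0.6
top tcp px [[431.16968344 174.45496133]]
top tcp px [[453.48949456 161.29369908]]
308 96
```

View pics/a1.png

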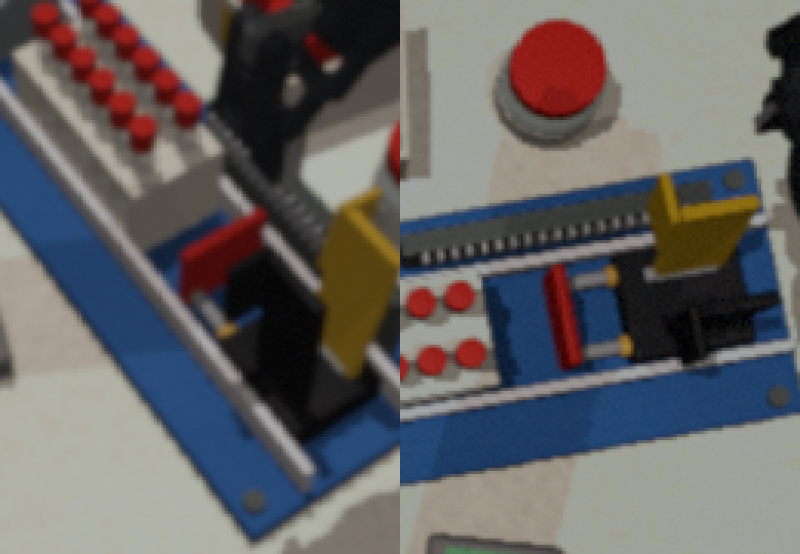

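```bash
python3 - <<'E'
from h import *
P=ray('top',[(308+ (665-400)/3.08,96+178/3.08),(308+(757-400)/3.08,96+203/3.08),(308+(660-400)/3.08,96+220/3.08),(308+(778-400)/3.08,96+300/3.08),(308+(690-400)/3.08,96+310/3.08)],.13)
a=np.radians(8.9);bx=np.array([np.cos(a),np.sin(a)]);by=np.array([-bx[1],bx[0]])
for p in P: d=p[:2]-[.5995,-.056]; print(np.round(p[:2],4),np.round([d@bx*1e3,d@by*1e3],1))
go([.603,-.063,.14])
E
```

```text
[ 0.6489 -0.0325] [52.5 15.6]
[ 0.6352 -0.0775] [ 31.9 -26.7]
[ 0.6278 -0.0291] [32.2 22.2]
[ 0.5864 -0.0856] [-17.5 -27.2]
[ 0.5825 -0.0421] [-14.7  16.4]
3.55 [ 0.6046 -0.0657  0.2028] [-0.536   0.4599 -0.46    0.5382] [-0.7  0.9  0.3] 0.0851
[[ 0.154  0.002  0.988]
 [-0.988  0.002  0.154]
 [-0.002 -1.     0.002]]
shift mm [-2.8 62.8 -1.3] turn [-0.1 -0.1 -0.1]
```

>>> move_arm --motion "-3 20 -1 0 0 0 1; -3 40 -1 0 0 0 1; -3 60 -1 0 0 0 1; -3 80 -1 0 0 0 1; -3 80 -1 0 0 0 1"

```text
t: 4.05
tcp_pos: [0.601, -0.0622, 0.1201]
tcp_rot: [0.537, -0.462, 0.458, -0.537]
contact_force: [-0.3, -0.0, 0.4]
opening: 0.0853
```

>>> move_arm --motion "0 10 3 0 0 0 1; 0 20 3 0 0 0 1; 0 29 3 0 0 0 1; 0 29 3 0 0 0 1"

```text
t: 4.45
tcp_pos: [0.6029, -0.0615, 0.0898]
tcp_rot: [0.538, -0.462, 0.458, -0.536]
contact_force: [-0.4, 1.0, -0.8]
opening: 0.0855
```

```bash
python3 - <<'E'
from h import *
go([.5985,-.0622,.091])
ims=[]
for c in ('side','top'):
    im=viewer.camera(c)
    u,v=proj(c,[.60,-.057,.11])[0].astype(int); 
    v0=min(max(v-70,0),280);u0=min(max(u-65,0),420)
    ims.append(cv2.resize(im[v0:v0+140,u0:u0+140],(400,400),interpolation=3))
cv2.imwrite('pics/a2.png',np.hstack(ims))
E
```

```text
4.45 [ 0.6029 -0.0615  0.0898] [ 0.5378 -0.4622  0.4577 -0.5363] [-0.4  1.  -0.8] 0.0855
[[ 0.154 -0.006  0.988]
 [-0.988  0.002  0.154]
 [-0.003 -1.    -0.006]]
shift mm [ 0.  -1.2 -4.4] turn [ 0.3 -0.1 -0.2]
```

View pics/a2.png

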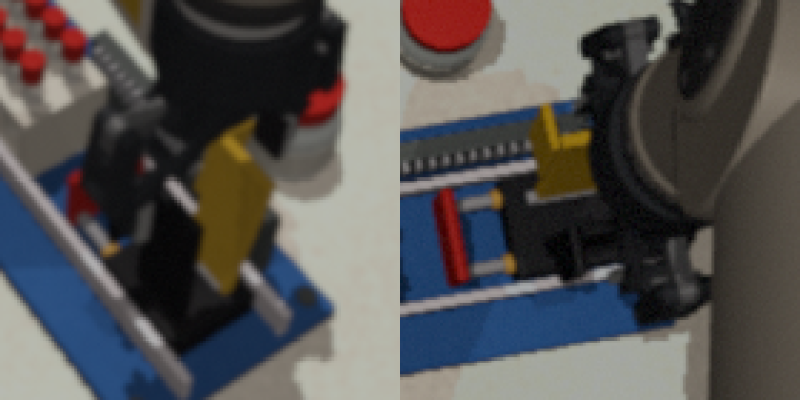

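>>> move_arm --motion "0 0 -2 0 0 0 0.8; 0 0 -4 0 0 0 0.65; 0 0 -4 0 0 0 0.55; 0 0 -4 0 0 0 0.5; 0 0 -4 0 0 0 0.4" --newtons 30

```text
t: 5.05
tcp_pos: [0.6004, -0.0625, 0.0927]
tcp_rot: [-0.537, 0.461, -0.459, 0.537]
contact_force: [-0.2, 0.7, 9.9]
opening: 0.0377
```

>>> move_arm --motion "0 0 0 0 0 0 0.3; 0 0 0 0 0 0 0.3; 0 0 0 0 0 0 0.3"

```text
t: 5.35
tcp_pos: [0.6003, -0.0625, 0.0927]
tcp_rot: [-0.537, 0.462, -0.458, 0.537]
contact_force: [1.4, 0.4, 2.5]
opening: 0.0377
```

>>> move_arm --motion "-2 0 0 0 0 0 0.3; -5 0 0 0 0 0 0.3; -8 0 0 0 0 0 0.3; -12 0 0 0 0 0 0.3; -16 0 0 0 0 0 0.3"

```text
t: 5.85
tcp_pos: [0.5978, -0.047, 0.0927]
tcp_rot: [0.537, -0.461, 0.459, -0.537]
contact_force: [3.1, -3.0, 0.8]
opening: 0.0373
```

```bash
python3 - <<'E'
from h import *
P=ray('top',[(235,205),(238,238)],.058)
a=np.radians(8.9);bx=np.array([np.cos(a),np.sin(a)]);by=np.array([-bx[1],bx[0]])
for p in P: d=p[:2]-[.5995,-.056]; print(np.round(p[:2],4),np.round([d@bx*1e3,d@by*1e3],1))
ims=[];im=viewer.camera('top');pts('top',['grip','pad_face','rack','lever_face'])
ims.append(cv2.resize(im[150:290,180:460],(800,400),interpolation=3))
cv2.imwrite('pics/a3.png',np.hstack(ims)); viewer.camera('side'); pts('side',['grip','pad_face','rack','lever_face']);go([.6,-.06,.09])
E
```

```text
[0.583  0.2216] [ 26.6 276.8]
[0.5277 0.2173] [-28.7 281.1]
top grip [ 0.5963 -0.0418  0.1147] 0.67
top pad_face [0.5867 0.0337 0.0447] 0.8
top rack [0.5737 0.1173 0.0107] 0.71
top rack [5.748e-01 3.907e-01 1.000e-04] 0.65
top rack [ 0.6165 -0.0403  0.1123] 0.55
top lever_face [ 0.6136 -0.0439  0.1132] 0.85
side grip [ 0.5992 -0.037   0.1118] 0.6
side grip [0.5879 0.0319 0.0376] 0.52
side pad_face [0.589  0.034  0.0359] 0.51
side rack [0.5713 0.1179 0.0109] 0.95
side lever_face [0.5811 0.0695 0.0018] 0.63
side lever_face [ 0.6193 -0.0377  0.1091] 0.62
6.35 [ 0.5977 -0.0458  0.0927] [-0.5369  0.4618 -0.458   0.5374] [1.9 0.7 3.3] 0.0374
[[ 0.154 -0.004  0.988]
 [-0.988  0.004  0.154]
 [-0.005 -1.    -0.003]]
shift mm [14.5  2.7  0.1] turn [ 0.2 -0.  -0.3]
```

View pics/a3.png

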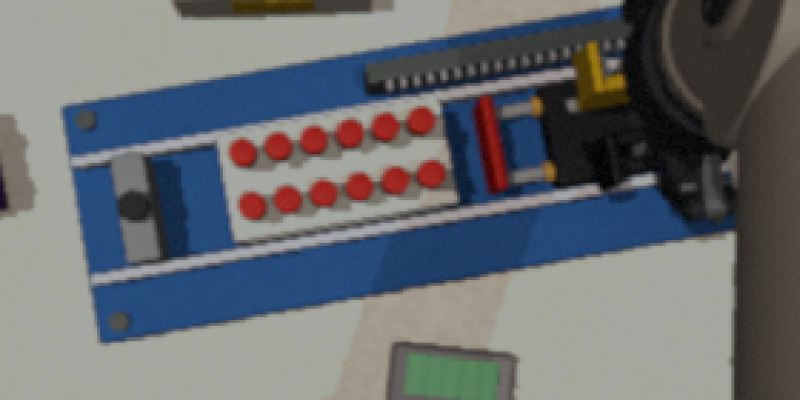

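>>> move_arm --motion "-3 0 0 0 0 0 0.3; -7 0 0 0 0 0 0.3; -10 0 0 0 0 0 0.3; -12 0 0 0 0 0 0.3; -14 0 0 0 0 0 0.3"

```text
t: 6.85
tcp_pos: [0.5954, -0.0318, 0.0927]
tcp_rot: [-0.537, 0.462, -0.458, 0.537]
contact_force: [2.5, -1.9, 0.4]
opening: 0.0375
```

>>> move_arm --motion "-2 0 0 0 0 0 0.3; -4 0 0 0 0 0 0.3; -7 0 0 0 0 0 0.3; -10 0 0 0 0 0 0.3; -13 0 0 0 0 0 0.3"

```text
t: 7.35
tcp_pos: [0.5935, -0.0196, 0.0927]
tcp_rot: [0.537, -0.461, 0.458, -0.537]
contact_force: [3.5, -3.4, -1.3]
opening: 0.0376
```

>>> move_arm --motion "-3 0 0 0 0 0 0.3; -6 0 0 0 0 0 0.3; -9 0 0 0 0 0 0.3; -12 0 0 0 0 0 0.3; -14 0 0 0 0 0 0.3"

```text
t: 7.85
tcp_pos: [0.5914, -0.0062, 0.0927]
tcp_rot: [0.537, -0.461, 0.459, -0.537]
contact_force: [3.7, -3.1, 0.1]
opening: 0.0374
```

>>> move_arm --motion "-2 0 0 0 0 0 0.3; -4 0 0 0 0 0 0.3; -6 0 0 0 0 0 0.3; -8 0 0 0 0 0 0.3; -10 0 0 0 0 0 0.3"

```text
t: 8.35
tcp_pos: [0.5899, 0.0037, 0.0927]
tcp_rot: [0.537, -0.461, 0.459, -0.537]
contact_force: [4.1, -4.4, 0.2]
opening: 0.0376
```

>>> move_arm --motion "-1 0 0 0 0 0 0.3; -2 0 0 0 0 0 0.3; -3.5 0 0 0 0 0 0.3; -5 0 0 0 0 0 0.3; -5 0 0 0 0 0 0.3"

```text
t: 8.85
tcp_pos: [0.589, 0.0093, 0.0927]
tcp_rot: [0.537, -0.461, 0.459, -0.537]
contact_force: [3.3, -1.3, -0.1]
opening: 0.0374
```

```bash
cat >> h.py <<'E'
a=np.radians(8.9);bx=np.array([np.cos(a),np.sin(a)]);by=np.array([-bx[1],bx[0]])
def rel(p): d=np.array(p)[:2]-[.5995,-.056]; return np.round([d@bx*1e3,d@by*1e3],1)
def report():
    s=manip.state(); f=s['contact_force'][:2]
    print(s['t'],'c',(s['tcp_pos'][:2]-[.6003,-.0625])@by*1e3,'Fy',f@by,'Fx',f@bx,s['opening'])
    for c in('top','side'):
        viewer.camera(c)
        for n in('pad_face','rack','grip','lever_face'):
            for d in viewer.pinpoint(c,n)[:2]:print(c,n,rel(d['position']),round(d['position'][2],3),round(d['score'],2))
E
python3 -c "
from h import *
report()"
```

```text
8.85 c 72.72054075464222 Fy -1.8258746473777165 Fx 3.0716412125420205 0.03740057879994226
top pad_face [  2.3 145.7] 0.045 0.6
top rack [ -1.2 210.1] 0.014 0.89
top rack [ 44.1 443.7] 0.002 0.86
top grip [ 3.3 72.4] 0.115 0.85
top lever_face [19.5 68. ] 0.109 0.66
side pad_face [  1.3 146.2] 0.039 0.81
side pad_face [152.2 193.5] -0.001 0.31
side rack [ 47.9 447.6] 0.0 0.64
side rack [  3.9 210.7] 0.011 0.58
side grip [ 0.6 74.6] 0.113 0.87
side lever_face [21.1 69.5] 0.107 0.71
```

>>> move_arm --motion "-1 0 0 0 0 0 0.3; -2 0 0 0 0 0 0.3; -3 0 0 0 0 0 0.3; -3 0 0 0 0 0 0.3; -3 0 0 0 0 0 0.3"

```text
t: 9.85
tcp_pos: [0.5885, 0.0123, 0.0927]
tcp_rot: [0.537, -0.461, 0.459, -0.537]
contact_force: [3.3, -2.3, -1.1]
opening: 0.0372
```

>>> move_arm --motion "-1 0 0 0 0 0 0.3; -2 0 0 0 0 0 0.3; -3 0 0 0 0 0 0.3; -3 0 0 0 0 0 0.3; -3 0 0 0 0 0 0.3"

```text
t: 10.35
tcp_pos: [0.588, 0.0156, 0.0927]
tcp_rot: [0.537, -0.462, 0.458, -0.537]
contact_force: [3.6, -2.0, -0.5]
opening: 0.0373
```

>>> move_arm --motion "-1 0 0 0 0 0 0.3; -2 0 0 0 0 0 0.3; -3 0 0 0 0 0 0.3; -3 0 0 0 0 0 0.3; -3 0 0 0 0 0 0.3"

```text
t: 10.85
tcp_pos: [0.5875, 0.0189, 0.0927]
tcp_rot: [-0.537, 0.462, -0.458, 0.537]
contact_force: [3.2, -2.1, -1.2]
opening: 0.0377
```

```bash
python3 -c "
from h import *
report()"
```

```text
10.85 c 82.43116668031507 Fy -2.55217679599684 Fx 2.8745970568775787 0.03774463248886469
top pad_face [  0.4 158.1] 0.044 0.7
top pad_face [18.1 79.2] 0.111 0.52
top rack [  0.6 221.5] 0.014 0.69
top rack [ 43.  444.8] -0.0 0.59
top grip [-0.5 86.5] 0.115 0.58
side pad_face [ -0.3 154.3] 0.037 0.54
side rack [ 48.5 448. ] 0.001 0.67
side rack [  1.7 219.7] 0.011 0.57
side grip [-0.5 81.9] 0.112 0.89
side lever_face [21.1 79.2] 0.109 0.61
```

>>> move_arm --motion "-1 0 0 0 0 0 0.3; -2 0 0 0 0 0 0.3; -3 0 0 0 0 0 0.3; -3 0 0 0 0 0 0.3; -3 0 0 0 0 0 0.3"

```text
t: 11.85
tcp_pos: [0.5872, 0.0207, 0.0927]
tcp_rot: [0.537, -0.461, 0.459, -0.537]
contact_force: [4.0, -3.7, -1.0]
opening: 0.0375
```

```bash
python3 -c "
from h import *
report()
im=viewer.camera('top'); cv2.imwrite('pics/a4.png',cv2.resize(im[150:290,180:460],(800,400),interpolation=3))"
```

```text
11.85 c 84.23479032911438 Fy -4.268691418413741 Fx 3.3568151379238067 0.037540234649515954
top pad_face [  2.7 157.4] 0.044 0.68
top rack [  1.4 217.8] 0.011 0.87
top rack [ 43.4 446.6] 0.002 0.72
top grip [  3.6 125.6] -0.002 0.62
top grip [ 3.1 86.6] 0.114 0.57
top lever_face [19.9 77.8] 0.112 0.67
side pad_face [  0.3 154.2] 0.037 0.54
side rack [  1.7 218.6] 0.009 0.87
side rack [ 46.4 446.4] 0.003 0.77
side grip [ 0.9 86.4] 0.11 0.67
side lever_face [21.6 80.7] 0.11 0.79
```

View pics/a4.png

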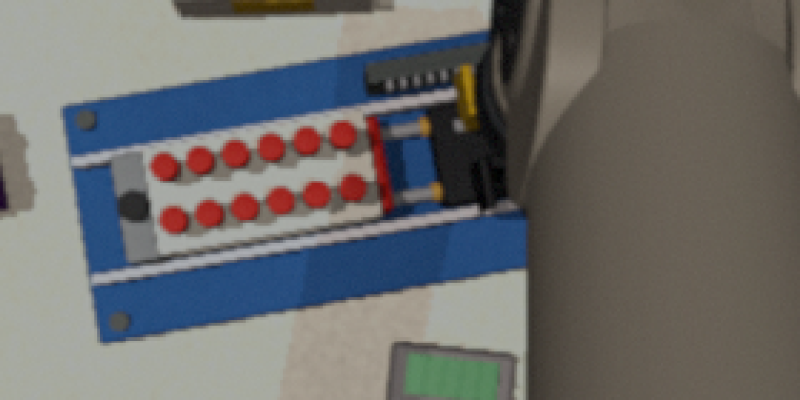

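```bash
python3 - <<'E'
from h import *
for c in('top','side'): np.save(f'b_{c}.npy',np.mean([viewer.camera(c).astype(float) for _ in range(3)],0))
st()
E
```

```text
12.7 [0.5872 0.0207 0.0927] [ 0.5372 -0.4613  0.4588 -0.5368] [ 3.5 -3.7 -1.3] 0.0372
[[ 0.154 -0.003  0.988]
 [-0.988  0.002  0.154]
 [-0.002 -1.    -0.003]]
```

>>> move_arm --motion "0 0 -1.5 0 0 0 0.48; 0 0 -3.5 0 0 0 0.52; 0 0 -5.5 0 0 0 0.55; 0 0 -6.5 0 0 0 0.57"

```text
t: 13.1
tcp_pos: [0.5828, 0.0205, 0.0927]
tcp_rot: [-0.536, 0.46, -0.46, 0.538]
contact_force: [10.8, -1.6, -7.4]
opening: 0.0487
```

```bash
python3 -c "
from h import *
report()"
```

```text
13.1 c 84.69491200449825 Fy -3.3057100153275396 Fx 10.459152078422509 0.04867408847187973
top pad_face [  1.  159.5] 0.048 0.57
top rack [  1.1 221.9] 0.012 0.74
top rack [ 41.5 447.4] 0.001 0.61
top grip [-0.1 84.2] 0.117 0.71
top lever_face [21.6 79.4] 0.112 0.66
side pad_face [  1.3 152.9] 0.036 0.55
side pad_face [  1.6 126.4] 0.0 0.26
side rack [  1.2 220.2] 0.01 0.9
side rack [ 47.6 446. ] 0.002 0.77
side grip [ 0.7 85.8] 0.11 0.75
side lever_face [22.5 83.3] 0.111 0.78
```

>>> move_arm --motion "-1 0 1 0 0 0 0.57; -3 0 1 0 0 0 0.57; -5 0 1 0 0 0 0.57; -7 0 1 0 0 0 0.57; -7 0 1 0 0 0 0.57"

```text
t: 14.1
tcp_pos: [0.5832, 0.0276, 0.0929]
tcp_rot: [-0.536, 0.46, -0.46, 0.538]
contact_force: [4.2, -1.4, 0.6]
opening: 0.0489
```

```bash
cat >> h.py <<'E'
def track():
    # carriage shift in px since the saved pictures, by matching the lever patch
    for c in('top','side'):
        b=np.load(f'b_{c}.npy'); n=np.mean([viewer.camera(c).astype(float) for _ in range(3)],0)
        for nm,L in(('lever',[.009,.035,.125]),('base',[-.006,.085,.05])):
            pass
        hs=lambda im:cv2.inRange(cv2.cvtColor(im.astype(np.uint8),cv2.COLOR_BGR2HSV),(18,120,60),(34,255,255))
        out=[]
        for im in(b,n):
            m=hs(im); u,v=proj(c,[.5995-.155*.084+.02,-.056+.088*1,.11])[0].astype(int); w=np.zeros_like(m); w[v-35:v+35,u-45:u+35]=1; m=m*w
            M=cv2.moments(m,True); out.append((M['m10']/M['m00'],M['m01']/M['m00'],M['m00']))
        print(c,np.round(out,2).tolist())
E
python3 -c "
from h import *
report();track()"
```

```text
14.1 c 91.62030405736796 Fy -1.9961262017544499 Fx 3.946347920769674 0.048859990858851426
top pad_face [  0.7 160.1] 0.043 0.72
top rack [ 43.9 448.1] 0.002 0.95
top rack [ -0. 221.] 0.015 0.77
top grip [-0.8 85.8] 0.112 0.65
side pad_face [  0.6 152.4] 0.039 0.53
side rack [  0.8 219.8] 0.01 0.73
side rack [ 48.  446.9] -0.001 0.68
side grip [-0.1 83.9] 0.115 0.81
side lever_face [20.9 79. ] 0.112 0.7
top [[340.32, 186.98, 152.0], [336.06, 190.72, 64.0]]
side [[327.91, 252.16, 646.0], [328.67, 252.45, 657.0]]
```

>>> move_arm --motion "-1 0 -1 0 0 0 0.57; -2 0 -1 0 0 0 0.57; -3 0 -1 0 0 0 0.57; -3 0 -1 0 0 0 0.57"

```text
t: 15.3
tcp_pos: [0.582, 0.0293, 0.0929]
tcp_rot: [-0.536, 0.459, -0.461, 0.538]
contact_force: [4.4, -3.3, 0.9]
opening: 0.0484
```

```bash
python3 -c "
from h import *
report();track()"
```

```text
15.3 c 93.49157099868117 Fy -3.9952467474002624 Fx 3.86846971618146 0.04840033340686215
top pad_face [  2.  157.3] 0.042 0.67
top rack [ -1.7 217.6] 0.011 0.91
top rack [ 44.2 445.6] -0.001 0.61
top grip [ 0.1 86.4] 0.11 0.94
side pad_face [  0.9 154.6] 0.037 0.74
side pad_face [-0.8 86.5] 0.114 0.48
side rack [ 47.6 446. ] 0.002 0.94
side rack [  0.  220.7] 0.009 0.56
side grip [-2.4 87.1] 0.112 0.96
side lever_face [20.9 80.9] 0.107 0.79
top [[340.32, 186.98, 152.0], [334.68, 191.96, 57.0]]
side [[327.91, 252.16, 646.0], [327.8, 251.92, 663.0]]
```

>>> move_arm --motion "-0.5 0 1.5 0 0 0 0.52; -0.5 0 3 0 0 0 0.47; -0.5 0 4 0 0 0 0.3; -0.5 0 4 0 0 0 0.3"

```text
t: 16.5
tcp_pos: [0.5861, 0.0299, 0.0941]
tcp_rot: [-0.536, 0.459, -0.461, 0.538]
contact_force: [1.3, -3.4, 7.7]
opening: 0.0375
```

```bash
python3 -c "
from h import *
report();track();print(proj('side',[[.5855,.03,.11],[.584,.0399,.11]]))"
```

```text
16.5 c 93.44381719767478 Fy -3.5237757181901506 Fx 0.7508405858654912 0.03748582214203462
top pad_face [ -2.2 158. ] 0.045 0.58
top pad_face [ -0.7 220.7] 0.012 0.41
top rack [ 42.2 446.6] -0.001 0.68
top rack [  3.5 219.7] 0.013 0.66
top grip [ 2.1 87.4] 0.111 0.89
side pad_face [  2.4 155.3] 0.038 0.72
side rack [ 48.8 443.6] 0.003 0.95
side rack [  1.2 222.2] 0.012 0.61
side grip [-0.7 85.6] 0.115 0.86
side lever_face [22.3 78.5] 0.108 0.74
top [[340.32, 186.98, 152.0], [330.22, 204.31, 32.0]]
side [[327.91, 252.16, 646.0], [327.56, 252.26, 641.0]]
[[317.44299864 246.52707035]
 [313.89725965 242.48036705]]
```

>>> move_arm --motion "-2 0 0 0 0 0 0.3; -4 0 0 0 0 0 0.3; -6 0 0 0 0 0 0.3; -8 0 0 0 0 0 0.3; -8 0 0 0 0 0 0.3"

```text
t: 17.8
tcp_pos: [0.5851, 0.0355, 0.0941]
tcp_rot: [-0.537, 0.458, -0.462, 0.537]
contact_force: [4.3, -5.6, 1.5]
opening: 0.0375
```

>>> move_arm --motion "-2 0 0 0 0 0 0.3; -4 0 0 0 0 0 0.3; -6 0 0 0 0 0 0.3; -8 0 0 0 0 0 0.3; -8 0 0 0 0 0 0.3"

```text
t: 18.3
tcp_pos: [0.5844, 0.0402, 0.0941]
tcp_rot: [0.537, -0.457, 0.463, -0.536]
contact_force: [4.9, -7.3, 0.4]
opening: 0.0371
```

```bash
python3 -c "
from h import *
report();track()"
```

```text
18.3 c 103.9069975448808 Fy -7.9242161208542825 Fx 3.7266102194830273 0.037129853616256515
top pad_face [  3.3 153.2] 0.045 0.53
top pad_face [  2.5 127.6] -0.003 0.16
top rack [ 43.6 446.1] 0.001 0.95
top rack [ -3.8 218.6] 0.013 0.7
side pad_face [  1.2 154.2] 0.036 0.55
side pad_face [21.4 91.3] 0.109 0.28
side rack [  3.7 222.2] 0.012 0.98
side rack [ 48.3 446.9] 0.0 0.56
side grip [-2.8 97.5] 0.112 0.88
side lever_face [20.3 92.9] 0.109 0.8
top [[340.32, 186.98, 152.0], [323.81, 204.27, 26.0]]
side [[327.91, 252.16, 646.0], [324.18, 249.71, 632.0]]
```

>>> move_arm --motion "-4 0 0 0 0 0 0.3; -6 0 0 0 0 0 0.3; -8 0 0 0 0 0 0.3; -10 0 0 0 0 0 0.3; -10 0 0 0 0 0 0.3"

```text
t: 19.6
tcp_pos: [0.5835, 0.0458, 0.0941]
tcp_rot: [0.538, -0.456, 0.465, -0.535]
contact_force: [6.4, -8.1, -0.3]
opening: 0.0372
```

```bash
python3 -c "
from h import *
report();track()"
```

```text
19.6 c 109.63285498256768 Fy -9.016914973092813 Fx 5.090144145173322 0.03721791394968972
top pad_face [ -0.9 158. ] 0.045 0.51
top rack [ 42.9 442.5] -0.001 0.64
side pad_face [  2.8 154.7] 0.038 0.52
side rack [-1.000e-01  2.199e+02] 0.012 0.96
side rack [ 47.9 452.1] 0.001 0.77
side grip [ -0.7 100.8] 0.113 0.59
side lever_face [20.1 99.7] 0.109 0.69
top [[340.32, 186.98, 152.0], [320.03, 203.53, 30.0]]
side [[327.91, 252.16, 646.0], [322.2, 246.81, 640.0]]
```

>>> move_arm --motion "-4 0 0 0 0 0 0.3; -6 0 0 0 0 0 0.3; -8 0 0 0 0 0 0.3; -10 0 0 0 0 0 0.3; -10 0 0 0 0 0 0.3"

```text
t: 20.9
tcp_pos: [0.5828, 0.0505, 0.0942]
tcp_rot: [0.539, -0.454, 0.467, -0.533]
contact_force: [6.3, -9.6, 0.1]
opening: 0.0372
```

```bash
python3 -c "
from h import *
report();track()
im=viewer.camera('top');im2=viewer.camera('side')
cv2.imwrite('pics/a5.png',np.hstack([cv2.resize(im[160:280,215:365],(500,400),interpolation=3),cv2.resize(im2[190:310,240:330],(300,400),interpolation=3)]))"
```

```text
20.9 c 114.30759786310765 Fy -10.494896316272266 Fx 4.7118376035498475 0.03721641415396239
top pad_face [  0.5 157.5] 0.046 0.57
top rack [ 40.4 444.8] 0.002 0.82
top rack [  2.6 222. ] 0.01 0.64
side pad_face [  1.1 155. ] 0.039 0.47
side rack [ 49.5 445.3] 0.002 0.84
side rack [ -0.5 218.3] 0.009 0.77
side grip [  0.5 106.8] 0.112 0.92
top [[340.32, 186.98, 152.0], [316.53, 201.06, 17.0]]
side [[327.91, 252.16, 646.0], [321.36, 243.57, 664.0]]
```

View pics/a5.png

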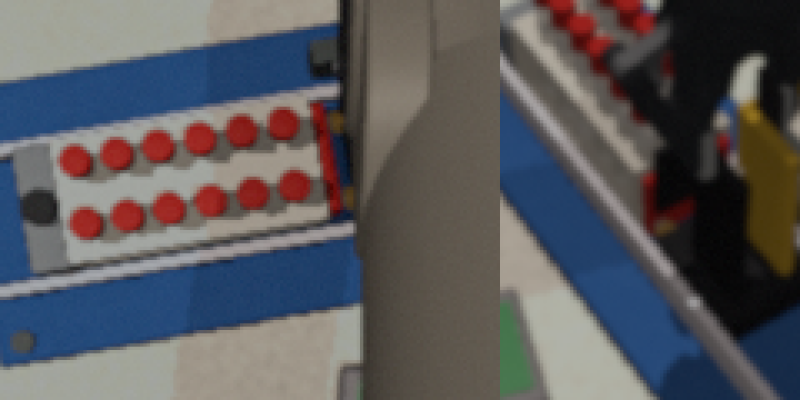

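>>> move_arm --motion "-4 0 0 0 0 0 0.3; -6 0 0 0 0 0 0.3; -7.5 0 0 0 0 0 0.3; -7.5 0 0 0 0 0 0.3"

```text
t: 22.2
tcp_pos: [0.5825, 0.0524, 0.0942]
tcp_rot: [0.54, -0.452, 0.47, -0.532]
contact_force: [7.1, -11.5, -0.6]
opening: 0.0369
```

```bash
python3 -c "
from h import *
report();track()"
```

```text
22.2 c 116.24381465791942 Fy -12.431060241201628 Fx 5.21179984157297 0.03691939440628175
top pad_face [ -1.1 157.5] 0.045 0.67
top rack [ 42.7 443.8] 0.0 0.8
top rack [  2.  221.1] 0.011 0.64
side pad_face [ -0.9 154.6] 0.04 0.69
side rack [ 50.6 449.6] -0.002 0.88
side rack [2.000e-01 2.202e+02] 0.012 0.76
side grip [ -0.8 109.9] 0.112 0.55
side lever_face [ 21.5 107.7] 0.109 0.73
side lever_face [  0.4 220.4] 0.008 0.36Traceback (most recent call last):
  File "<string>", line 3, in <module>
    report();track()
             ~~~~~^^
  File "h.py", line 42, in track
    M=cv2.moments(m,True); out.append((M['m10']/M['m00'],M['m01']/M['m00'],M['m00']))
                                       ~~~~~~~~^~~~~~~~~
ZeroDivisionError: float division by zero
```

>>> move_arm --motion "-5.5 0 0 0 0 0 0.55; -5.5 0 0 0 0 0 0.7; -5.5 0 0 0 0 0 0.85; -5.5 0 0 0 0 0 0.85"

```text
t: 23.25
tcp_pos: [0.5798, 0.0538, 0.093]
tcp_rot: [0.542, -0.453, 0.47, -0.529]
contact_force: [0.5, -9.4, 2.2]
opening: 0.0723
```

```bash
python3 -c "
from h import *
report()
im=viewer.camera('top');im2=viewer.camera('side')
cv2.imwrite('pics/a6.png',np.hstack([cv2.resize(im[160:280,215:365],(500,400),interpolation=3),cv2.resize(im2[190:310,260:350],(300,400),interpolation=3)]))"
```

```text
23.25 c 118.03750139518438 Fy -9.344405319369372 Fx -0.9149548229673109 0.07226162909833574
top pad_face [  1.4 127. ] -0.002 0.58
top pad_face [  2.7 157.9] 0.045 0.51
top rack [ -1.2 219.8] 0.011 0.86
top rack [ 44.1 444.2] 0.001 0.59
side pad_face [  2.7 153.8] 0.039 0.41
side rack [  0.9 221.2] 0.009 0.84
side rack [ 46.5 447.6] 0.002 0.79
side grip [ -2.  106.5] 0.11 0.85
side grip [  0.2 125.3] -0.0 0.72
side lever_face [ 31.  102.5] 0.11 0.89
```

View pics/a6.png

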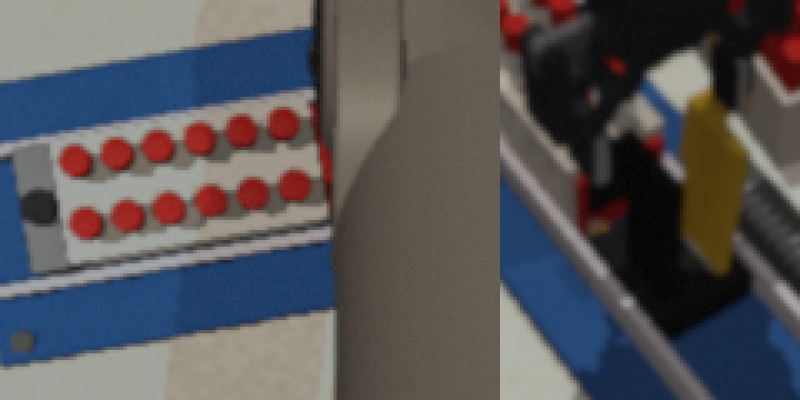

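>>> move_arm --motion "-4 0 0 0 0 0 0.85; -3 0 0 0 0 0 0.85; -2 0 0 0 0 0 0.85; -1 0 0 0 0 0 0.85; -1 0 0 0 0 0 0.85"

```text
t: 24.35
tcp_pos: [0.5798, 0.05, 0.0935]
tcp_rot: [0.542, -0.453, 0.473, -0.527]
contact_force: [4.9, -7.0, 2.3]
opening: 0.0724
```

```bash
python3 -c "
from h import *
report()"
```

```text
24.35 c 114.32739617155299 Fy -7.634673971270065 Fx 3.774713249619432 0.07236245003486298
top pad_face [  3.7 160.1] 0.044 0.62
top rack [  1.4 220.3] 0.012 0.77
top rack [ 43.9 445.8] 0.001 0.67
side pad_face [  0. 154.] 0.036 0.58
side pad_face [  1.4 216.1] 0.01 0.54
side rack [  2.2 220.6] 0.012 0.69
side rack [ 48.6 448.9] -0.001 0.69
side grip [  0.7 102.9] 0.112 0.65
side lever_face [ 27.2 101.6] 0.107 0.64
```

>>> move_arm --motion "-3 0 0 0 0 0 0.85; -2 0 0 0 0 0 0.85; -1 0 0 0 0 0 0.85; 0 0 0 0 0 0 0.85; 0 0 0 0 0 0 0.85"

```text
t: 25.35
tcp_pos: [0.5798, 0.0497, 0.0936]
tcp_rot: [0.542, -0.453, 0.473, -0.527]
contact_force: [3.9, -2.7, 3.5]
opening: 0.0731
```

```bash
python3 -c "
from h import *
report()
im2=viewer.camera('side')
cv2.imwrite('pics/a7.png',cv2.resize(im2[180:310,250:390],(646,600),interpolation=3))"
```

```text
25.35 c 114.0438433577215 Fy -3.3192662153080335 Fx 3.449327712772707 0.07308209207871269
top pad_face [  1.5 156.2] 0.044 0.62
top rack [ 43.7 442.9] 0.0 0.92
top rack [ -2.4 217.7] 0.012 0.75
side pad_face [  1.4 152.3] 0.038 0.6
side rack [  4.  219.2] 0.008 0.77
side rack [ 47.3 447.5] -0.0 0.71
side grip [ -3.2 104.7] 0.112 0.6
side lever_face [ 32.8 100.4] 0.111 0.91
```

View pics/a7.png

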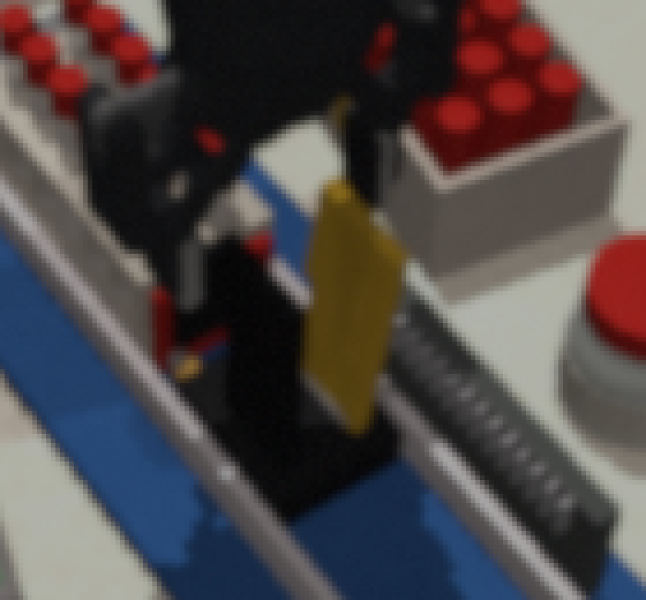

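>>> move_arm --motion "0 0 2 0 0 0 0.95; 1 0 5 0 0 0 1; 3 0 6 0 0 0 1; 6 0 6 0 0 0 1; 6 0 6 0 0 0 1"

```text
t: 26.4
tcp_pos: [0.5861, 0.0442, 0.0935]
tcp_rot: [0.542, -0.453, 0.473, -0.526]
contact_force: [0.1, 0.1, 0.1]
opening: 0.085
```

```bash
python3 -c "
from h import *
report()
go([.58,.045,.09])"
```

```text
26.4 c 107.57457782269763 Fy 0.09192989181282454 Fx 0.09557586875312261 0.08503063944990487
top pad_face [  2.8 158.8] 0.045 0.46
top rack [ 44.  444.2] 0.001 0.78
top rack [  1.1 221.1] 0.011 0.59
top lever_face [  1.7 157. ] 0.045 0.15
side pad_face [  0.5 154.6] 0.036 0.72
side pad_face [ 37.4 100.7] 0.107 0.4
side rack [  1.7 220.4] 0.012 0.68
side rack [ 48.7 450.1] 0.001 0.56
side grip [ -2.9 102.3] 0.112 0.88
side lever_face [37.7 99.8] 0.111 0.65
26.9 [0.5866 0.0448 0.0938] [ 0.5419 -0.4529  0.4731 -0.5267] [ 0.   0.5 -1. ] 0.0851
[[ 0.142  0.007  0.99 ]
 [-0.989 -0.035  0.142]
 [ 0.036 -0.999  0.002]]
shift mm [-1.3  3.8 -6.5] turn [-0.1 -0.7  2. ]
```

>>> move_arm --motion "1 -15 0 0 0 0 1; 2 -35 0 0 0 0 1; 3 -60 0 0 0 0 1; 4 -90 0 0 0 0 1; 4 -120 0 0 0 0 1"

```text
t: 27.4
tcp_pos: [0.5863, 0.0445, 0.2162]
tcp_rot: [0.542, -0.453, 0.474, -0.527]
contact_force: [0.1, 0.2, -0.7]
opening: 0.0851
```

>>> move_arm --motion "40 0 -20 0 0 0 1; 85 0 -40 0 0 0 1; 130 0 -60 0 0 0 1; 175 0 -80 0 0 0 1; 200 0 -90 0 0 0 1"

```text
t: 27.9
tcp_pos: [0.5235, -0.1715, 0.2249]
tcp_rot: [0.54, -0.454, 0.476, -0.525]
contact_force: [-0.0, -0.1, 0.1]
opening: 0.0856
```

```bash
python3 -c "
from h import *
import collections
D=collections.defaultdict(list)
for k in range(8):
  for c in('top','side'):
    viewer.camera(c)
    for n in('pad_face','rack','grip','lever_face'):
        for d in viewer.pinpoint(c,n)[:2]:
            r=rel(d['position'])
            if d['score']>.45 and abs(d['position'][2]-{'pad_face':.04,'rack':.012,'grip':.112,'lever_face':.11}[n])<.015 and r[1]<300: D[c,n].append(r)
    
for k,v in D.items(): print(k,len(v),np.median(v,0),np.std(v,0).round(1))
st()
im=viewer.camera('top');im2=viewer.camera('side')
cv2.imwrite('pics/a8.png',np.hstack([cv2.resize(im[140:270,200:440],(480,260),interpolation=3),cv2.resize(im2[170:300,230:350],(240,260),interpolation=3)]))
cv2.imwrite('pics/a8.png',np.hstack([cv2.resize(im[150:250,290:400],(440,400),interpolation=3),cv2.resize(im2[190:310,250:350],(333,400),interpolation=3)]))
"
```

```text
('top', 'rack') 8 [ -0.7 220.2] [1.3 1.4]
('top', 'grip') 8 [  0.3 104.4] [2.2 1.3]
('top', 'lever_face') 8 [35.5 98.5] [1.3 1.1]
('side', 'pad_face') 8 [  1.75 155.45] [0.8 1.2]
('side', 'rack') 8 [  1.  219.8] [1.8 1.2]
('side', 'grip') 8 [ -1.85 104.15] [1.  0.9]
('side', 'lever_face') 8 [37.95 99.65] [1.1 1.6]
('top', 'pad_face') 6 [  1.3 156.2] [1.1 0.9]
31.9 [ 0.5255 -0.1661  0.223 ] [ 0.5415 -0.4529  0.4735 -0.5267] [1.  0.9 0.2] 0.0849
[[ 0.141  0.008  0.99 ]
 [-0.989 -0.035  0.142]
 [ 0.036 -0.999  0.003]]
```

View pics/a8.png

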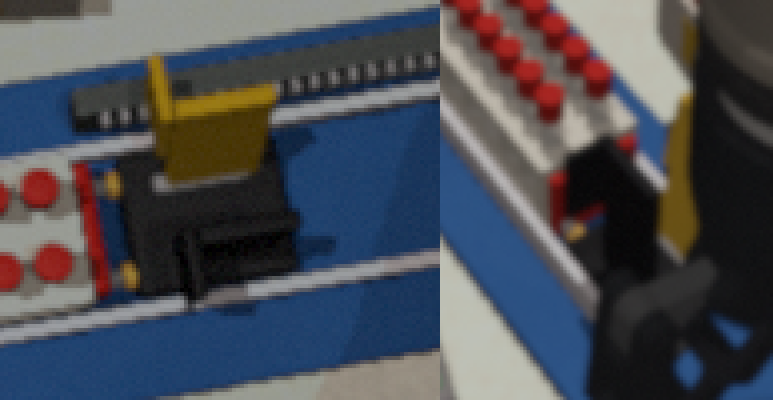

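```bash
cat > m.py <<'E'
from h import *
def meas(im,c):
    hsv=cv2.cvtColor(im,cv2.COLOR_BGR2HSV)
    bed=lambda x,y,z:[*(np.array([.5995,-.056])+bx*x/1e3+by*y/1e3),z]
    y=cv2.inRange(hsv,(18,120,60),(34,255,255)); w=np.zeros_like(y)
    u,v=proj('top',bed(35,c,.1))[0].astype(int); w[v-30:v+30,u-30:u+30]=255; y&=w
    r=cv2.inRange(hsv,(0,120,60),(8,255,255))|cv2.inRange(hsv,(172,120,60),(180,255,255))
    w[:]=0; pu=np.array([proj('top',bed(x,c+75-(22 if c>50 else 0),.045))[0] for x in(-20,20)])
    cv2.line(w,tuple(map(int,pu[0])),tuple(map(int,pu[1])),255,13); 
    n,l,s,_=cv2.connectedComponentsWithStats(r&w); k=1+np.argmax(s[1:,4]); r=(l==k)
    P=[]
    for m,z in((y>0,.09),(r,.05)):
        vv,uu=np.nonzero(m); P.append((rel(ray('top',[(uu.mean(),vv.mean())],z)[0]),int(m.sum())))
    return P
print('first',meas(cv2.imread('pics/top0.png'),0)); 
for k in range(4): print('now',meas(viewer.camera('top'),103))
E
python3 m.py
```

```text
first [(array([30.3, -2.1]), 702), (array([-0.1, 67.8]), 144)]
now [(array([29.7, 99.4]), 650), (array([  1.2, 149.3]), 126)]
now [(array([29.7, 99.5]), 652), (array([  1.1, 149.3]), 126)]
now [(array([29.7, 99.6]), 654), (array([  1.3, 149.3]), 126)]
now [(array([29.6, 99.5]), 653), (array([  1.4, 149.3]), 127)]
```

```bash
python3 -c "
from h import *
viewer.camera('top'); pts('top',['specimen_jar','tube_carton'])
print(manip.state()['contact_force']); print(manip.job_done())"
```

```text
top specimen_jar [ 0.7205  0.0101 -0.0016] 0.55
top tube_carton [0.7262 0.1556 0.0013] 0.66
top tube_carton [0.6196 0.0476 0.1106] 0.64
[-0.92605944 -0.14485569 -0.01000547]
the job is handed in; nothing more can be done
None
```

I clamped the rack against the grey end stop and handed the job in at about 32 s. My one real doubt is the pad compression, which may sit right at the 20 mm lower limit.

**What I did:** I pinched the lever to the post and slid the carriage about 105–107 mm with the lever held squeezed throughout. At about 84 mm I shifted my fingers up against the ribs, without releasing the lever. I then opened the fingers with the ribs still blocking the carriage and eased back until the pawl dropped in and the spring load left the fingers.

**Last checks:**
- **Lever:** it is back at its rest lean, 35.5 to 38 mm from grip.
- **Carriage:** it reads about 102–104 mm along, which fits the 104 mm notch.
- **Rack:** its position has been steady at about 220 mm from the grip's start point since it met the stop.
- **Robot:** the contact force is about zero and the gripper is clear.
- **Bystanders:** the jar and carton are where they started. I did not measure the timer again.

**Pad compression:** my estimates disagree:

| Method | Compression |
|---|---|
| Spring force while held at 105 mm, before release | about 21.5 mm |
| Network points, at nominal spacing | about 23.5 mm |
| Network points, against their own starting values | about 18.5 mm |
| Colour masks in the top picture | about 20 mm |
| Carriage travel past first contact | 19.5–21.6 mm |

The next notch, at 112 mm, would have given about 28–29 mm, so 104 mm was the only notch that could fit.

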